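# Raise the mitten form for inspection

## Robot

A 6-joint arm with a two-finger parallel gripper is mounted at the origin on the work surface. World frame = base frame: x ahead of the robot, y to its left, z up, the work surface at z = 0. Lengths are in m, angles in rad, forces in N, time in s.
With the tool pointing down it reaches from about 0.225 to 0.875 m from the base axis. Payload 3.4 kg.
Tool frame: the origin (TCP) lies where the fingers leave the gripper's body, on its centre line; the fingertips stand 73 mm ahead of it and the grasp point (between the pads) lies 54 mm ahead of it (manip.pinch_z is the distance from the TCP to the grasp point, in m); z points along the fingers, y is the line along which they close (so a half turn about z gives the same grasp; the last joint's range is limited). The gripper opens to 85 mm and grips with 20 to 120 N. Pads are 22 mm wide; open, the fingers measure 114 mm over their backs; the gripper's body (76 mm by 85 mm) begins 54 mm behind the grasp point. The pads swing forward as they close: fully open they stand 13 mm farther back than shut.
Start: joints at [1.133, 0.276, 1.505, -0, 1.361, -0.121], TCP at [0.179, 0.546, 0.304] pointing down, gripper open.
Joint ranges: [-2.89, 2.89], [-0.75, 2.08], [0.22, 2.7], [-1.18, 4.32], [0.11, 2.71], [-2.7, 2.7]. Speed limits (rad/s): [2.57, 2.57, 3.14, 3.14, 3.14, 3.14].

## Interface

Orientations are given as a unit quaternion [w, x, y, z].
In Python, from rig import readout, imaging, manip gives the robot as it stands. The module is installed in compiled form; this text tells all that it offers.
- The arm moves only by the tool servo_tool, never from a script. Its argument "moves" is a list of rows, each an object with "dp": the shift along the tool's x, y, z in units of 0.2 m (1.0 is 0.2 m), a list of three; "delta_rot": the turn, a rotation vector about the tool's x, y, z in units of 0.1 rad (1.0 is 0.1 rad), a list of three; "fingers": the opening, from 0 (shut) to 1 (fully open). In form: [{"dp": [dx, dy, dz], "delta_rot": [wx, wy, wz], "fingers": fingers}, ...]. A call has 1 to 5 rows; each row shifts and turns the commanded pose from where the row before left it, along the tool's axes as they then stand; what a row does not reach is not made up. A row lasts 1/10 s, in which the tool goes at most 50 mm and 8.59 degrees, less where a joint would pass 70% of its speed; a pose out of reach is approached as far as the arm can. A call with a number of a shift or a turn outside -1 to 1 is refused whole. A call with a gripper value outside its range is refused whole. The fingers move at their own pace and stop on an object; "force" is the grip in N (left out, the last holds). Time passes only in rows, so rows that do not move let the fingers close. It gives the time, the measured TCP pose, the force, the opening and the grip force at its end, in the units of the state.
- readout.get_state(): the state, without advancing time (a new reading comes with each control period).
- imaging.get_image(name): name is "scene" or "top" or "wrist"; returns (picture, depth): 480x640x3 uint8, red, green, blue; 480x640 float32, m along the optical axis (not along the pixel's ray), 0 where there is no reading.
- imaging.calibration(name): a dict with "intrinsics" (3x3 intrinsics, pixels), "R" (3x3) and "t" (3): a world point X has camera coordinates R X + t; the wrist camera has in their place "hand_eye" (4x4, takes a point from camera to tool coordinates, whose origin is the TCP and whose axes are the flange's). Camera axes: x right, y down, z forward; pixel columns grow to the right and rows downward; lengths in m; the calibration is good to about 2 mm. The wrist camera is an equidistant fisheye: a pixel r from the principal point sees the ray r / f radians off the axis. A picture is of the moment at which its call begins: read the wrist's pose just before it. calibration takes no time and is no camera call.
- manip.sign_off(): hands the job in; it is judged then, once.
The state is a dict: "clock": time; "qpos": joint angles; "qd": joint speeds; "effort": joint torques, N m; "position": TCP position; "ee_rot": TCP orientation; "contact_force": force on the tool from outside, world axes, zero at the start; "moment": the same for the moment, N m; "width": finger opening in m; "gripper_force": force on a finger pad.
Only numpy, scipy, OpenCV 4.12 (cv2) and the standard library are available. Lean on these libraries where they do the work, as an engineer would, in place of code of your own. Each camera call takes 0.05 s, during which the arm holds its last target. There are 200 camera calls.

## Task

Three flat wooden shaping forms lean on the rail of the rack. Take the mitten-shaped one (one broad rounded top and a thumb, no separate fingers) by its top, swing it up until it stands upright on its straight cuff end on the bench, keeping hold of it, and then lift it straight up so that the cuff end is about 12 cm above the bench. Keep it there upright, level and still for at least three seconds so that its outline can be inspected, and finish while still holding it in the air; leave the other forms and everything else on the bench undisturbed.

Things in the scene. Friction and masses are not known exactly. Their poses are not given: they have to be found in the camera images.
- mitten_form: Mitten form: brown wooden board 16 mm thick, 160 mm tall; cuff 70 mm wide (lowest 50 mm), palm 78 mm, half-round top of radius 39 mm, thumb at the +y edge reaching 68 mm out. About 0.15 kg, centre of mass 83 mm up, 5 mm to the thumb side. Origin: centre of the cuff-end face; z runs up to the rounded top, y along the width, x through the thickness (faces at x = -8 and +8 mm).
- mitten_grip (a point): Point in the middle of the mitten form's thickness, 136 mm up from the cuff end and 24 mm below the top: a place to pinch its 16 mm. At the start the form stands on the bench on the cuff edge at x = -8 mm and leans to the robot side, 0.55 rad from vertical; its x = -8 mm face rests on the rail 82 mm up, and its top 65 mm is free on both faces. Axes as the form's.
- glove_form: Large five-finger form: same wood and thickness (16 mm), 166 mm tall, 78 mm wide palm, four fingers and a thumb. Same frame as mitten_form, starts leaning on the rail in the same way. Leave it where it is.
- small_form: Small five-finger form: same wood and thickness (16 mm), 140 mm tall, 66 mm wide palm, four fingers and a thumb. Same frame as mitten_form, starts leaning on the rail in the same way. Leave it where it is.
- rack: Fixed rack: level steel rail (12 mm diameter, 400 mm long, along y), centre 67 mm above the bench and 55 mm from the origin to -x (robot side), on two posts 77 mm tall at y = +-195 mm with feet 100 x 22 x 10 mm. Origin on the bench, where the forms' cuff ends stand; they lean at about y = -120, 0 and +120 mm, in any order. The bench is free for 60 mm to +x of them.
- table: The plywood bench; its top is the work surface, z = 0.
- spool: Turned wooden thread spool, 44 mm across, 52 mm tall, standing in front (+x) of the forms. Origin at the centre of its underside. Leave alone.
- dish: Small white ceramic bowl, 90 mm across, 22 mm tall; origin at the centre of its underside. Leave alone.
- jar: White plastic screw-top jar, 70 mm across, 75 mm tall; origin at the centre of its underside. Leave alone.
- wax: Cake of wax, a disc 40 mm across and 22 mm tall; origin at the centre of its underside. Leave alone.
There are look-alikes about, which are no part of the job. Leave any pink or purple look-alike of the small_form alone.

How it is judged:
By the outcome, as a careful person would: the job done as asked, in the order asked, and still so for the second after the job is handed in, while the arm keeps its last pose, push and grip.
It also fails if it takes over 46 s, if anything falls off the work surface, if the arm or the gripper's body presses on something with over 40 N, if the wrist force passes 120 N, or if a joint passes its speed limit or range.

## Working session

There is one attempt and no reset: what is moved stays moved. The work goes in short steps, Python scripts to look and compute and a tool call to move; the robot and the scene stay as the last step left them, time stands still between calls to the robot, and variables do not carry over. Pictures are saved under pics/ and viewed, at most 10 in all, crops included, and the job is handed in when it is done.

Besides the shell and the picture viewer there is one more tool, called after "Request:" in YAML: its name, and indented under it one key for each argument. servo_tool: Moves the arm, as the interface text tells. Its arguments: {"type":"object","properties":{"moves":{"type":"array"},"force":{"type":"number"}},"required":["moves"]}

```bash
mkdir -p pics; cat > h.py <<'E'
import numpy as np, cv2
from rig import readout, imaging, manip
from scipy.spatial.transform import Rotation as Rn
def cloud(name):
    im,d=imaging.get_image(name); c=imaging.calibration(name)
    K,R,t=map(np.array,(c["intrinsics"],c["R"],c["t"]))
    v,u=np.mgrid[:480,:640]
    P=np.stack([(u-K[0,2])/K[0,0]*d,(v-K[1,2])/K[1,1]*d,d],-1)
    X=(P-t)@R; X[d==0]=np.nan
    return im,X
E
python3 - <<'E'
from h import *
print(readout.get_state())
for n in("scene","top"):
    im,X=cloud(n); np.savez(n+".npz",im=im,X=X); cv2.imwrite(f"pics/{n}.png",im[...,::-1])
E
```

```text
{'clock': 0.0, 'qpos': array([ 1.13300238e+00,  2.76601807e-01,  1.50614855e+00, -1.03569324e-05,
        1.36071966e+00, -1.20947925e-01]), 'qd': array([ 8.89764640e-05, -1.02238747e-04, -9.74522801e-04,  2.24781983e-03,
       -7.30743332e-04,  5.48970029e-04]), 'effort': array([-9.89057371e-04, -4.16759706e+01, -2.45802730e+01, -3.91573567e-04,
        1.09243754e-02,  3.48707874e-05]), 'position': array([0.17895862, 0.54601253, 0.30302957]), 'ee_rot': array([-2.53974855e-04,  1.57760023e-01,  9.87477035e-01, -9.03683374e-04]), 'contact_force': array([-1.0190221 , -0.05326768, -0.72800284]), 'moment': array([ 0.03973561, -0.07188225,  0.01341434]), 'gripper_force': 0.0, 'width': 0.0853615102894515}
```

View pics/scene.png

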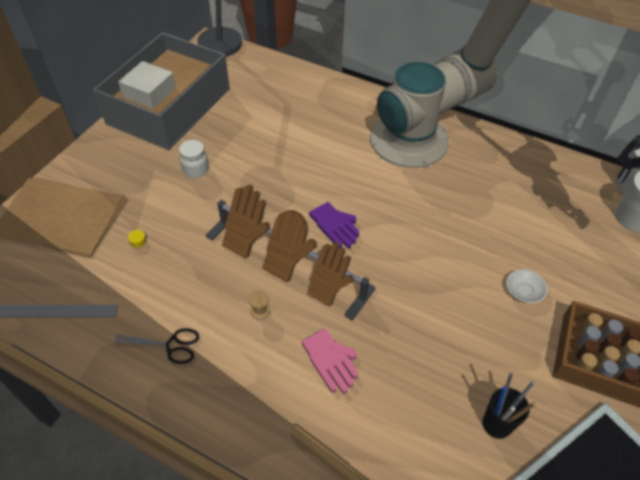

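View pics/top.png

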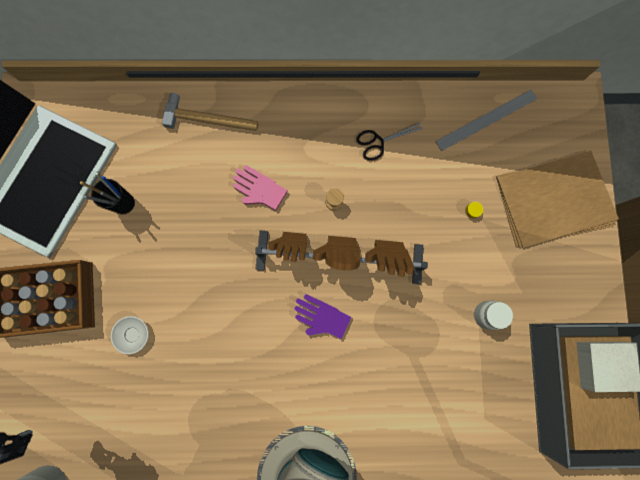

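The mitten is the middle brown form: about (290,245) in the scene picture and (338,252) in the top picture. The large glove is on one side of it and the small form on the other. The spool is at about (335,198) in the top view.

```bash
cat > m.py <<'E'
from h import *
for n,box in(("scene",(200,285,255,325)),("top",(225,280,300,372))):
    f=np.load(n+".npz"); im,X=f["im"],f["X"]; r0,r1,c0,c1=box
    hsv=cv2.cvtColor(im,cv2.COLOR_RGB2HSV)
    m=np.zeros((480,640),np.uint8); s=np.s_[r0:r1,c0:c1]
    m[s]=((hsv[s][...,0]<20)&(hsv[s][...,1]>110)&(hsv[s][...,2]<150)&(X[s][...,2]>0.004))
    k,lab,st,_=cv2.connectedComponentsWithStats(m)
    sub=(290,243) if n=="scene" else (338,252)
    m=lab==lab[sub[1],sub[0]]; print(n,m.sum(),st[lab[sub[1],sub[0]]])
    P=X[m]; 
    for _ in range(4):
        c=np.median(P,0); w,V=np.linalg.eigh(np.cov((P-P.mean(0)).T)); nn=V[:,0]*np.sign(V[2,0]); e=(P-P.mean(0))@nn; P=P[abs(e)<.004]
    c=P.mean(0); print("centre",c,"normal",nn,"tilt",np.arccos(nn[2]),"std",e.std(),"yaw",np.arctan2(nn[1],nn[0]))
    # in-plane axes
    y=np.cross([0,0,1],nn); y/=np.linalg.norm(y); z=np.cross(nn,y); 
    a=(P-c)@y; b=(P-c)@z; print("y",y,"z",z,"a",np.percentile(a,[.5,99.5]),"b",np.percentile(b,[.5,99.5]))
    hb=np.percentile(b,99.5)
    for t in np.arange(-.15,.0,.015):
        q=abs(b-hb-t)<.006
        if q.sum()>3: print("%.3f below top: %.3f..%.3f"%(t,a[q].min(),a[q].max()))
    print("top point",c+hb*z)
    vis=im.copy(); vis[m]=(0,255,0); cv2.imwrite(f"pics/m_{n}.png",cv2.resize(vis[r0-30:r1+30,c0-50:c1+50,::-1],None,fx=3,fy=3))
for n in("scene","top"):
    f=np.load(n+".npz"); im,X=f["im"],f["X"]
    for px in {"scene":[(260,303),(350,296),(228,205)],"top":[(335,198),(335,192),(262,250),(418,262),(333,318)]}[n]: print(n,px,X[px[1],px[0]])
E
python3 m.py
```

```text
scene 2276 [ 263  210   54   72 2276]
centre [ 0.52661842 -0.08185251  0.0766315 ] normal [ 0.84934624 -0.08435421  0.52105214] tilt 1.022713134100569 std 0.001817053059617379 yaw -0.09899200267885258
y [ 0.0988304   0.99510429 -0.        ] z [-0.51850123  0.05149579  0.85352485] a [-0.04269347  0.05920305] b [-0.08060985  0.07741531]
-0.150 below top: -0.038..0.031
-0.135 below top: -0.040..0.032
-0.120 below top: -0.040..0.032
-0.105 below top: -0.044..0.035
-0.090 below top: -0.044..0.043
-0.075 below top: -0.043..0.052
-0.060 below top: -0.043..0.061
-0.045 below top: -0.043..0.063
-0.030 below top: -0.042..0.034
-0.015 below top: -0.038..0.032
top point [ 0.48647849 -0.07786594  0.14270739]
top 1202 [ 313  236   47   35 1202]
centre [ 0.5263319  -0.08436665  0.07862313] normal [ 0.84396343 -0.08208296  0.53008312] tilt 1.0120977418425328 std 0.0010660451638981315 yaw -0.0969539662579549
y [ 0.09680214  0.99530364 -0.        ] z [-0.52759366  0.05131318  0.84794569] a [-0.04191952  0.06064279] b [-0.08000675  0.07769553]
-0.150 below top: -0.037..0.030
-0.135 below top: -0.039..0.030
-0.120 below top: -0.038..0.030
-0.105 below top: -0.042..0.035
-0.090 below top: -0.042..0.046
-0.075 below top: -0.043..0.050
-0.060 below top: -0.042..0.062
-0.045 below top: -0.041..0.061
-0.030 below top: -0.041..0.034
-0.015 below top: -0.038..0.031
top point [ 0.48534023 -0.08037985  0.14450472]
scene (260, 303) [ 0.66814341 -0.06400698  0.05131157]
scene (350, 296) [0.53247294 0.08295246 0.0013209 ]
scene (228, 205) [ 0.4355285  -0.30318491 -0.00079813]
top (335, 198) [ 0.65655096 -0.07479723  0.05242009]
top (335, 192) [ 0.67142654 -0.07499413  0.05301727]
top (262, 250) [0.52684816 0.09907497 0.07424106]
top (418, 262) [nan nan nan]
top (333, 318) [ 0.36769861 -0.06762529  0.01364323]
```

```bash
cat > plan.py <<'E'
from h import *
yaw,th=-.098,.55
def axes(th):
    n=np.array([np.cos(th)*np.cos(yaw),np.cos(th)*np.sin(yaw),np.sin(th)])
    y=np.array([-np.sin(yaw),np.cos(yaw),0]); z=np.cross(n,y); return n,y,z
n,y,z=axes(th)
grip=np.array([.5265,-.0831,.0776])-.004*y+.0548*z-.008*n
pivot=grip-.136*z-.008*n
def rot(th): n,y,z=axes(th); return np.c_[y,n,-z]
def cur():
    s=readout.get_state(); q=s["ee_rot"]
    return Rn.from_quat(np.r_[q[1:],q[0]]),s["position"],s
def rows(Rt,pt,N,R0=None,p0=None):
    if R0 is None: R0,p0,_=cur()
    R,p=R0,p0; w=(R0.inv()*Rt).as_rotvec()
    for i in range(N):
        tp=p0+(pt-p0)*(i+1)/N; tR=R0*Rn.from_rotvec(w*(i+1)/N)
        dp=np.round(R.inv().apply(tp-p)/.2,3); dr=np.round((R.inv()*tR).as_rotvec()/.1,2)
        p=p+R.apply(dp*.2); R=R*Rn.from_rotvec(dr*.1)
        print(dp.tolist(),dr.tolist())
    print("err",p-pt,(R.inv()*Rt).magnitude())
E
python3 - <<'E'
from plan import *
print(grip,pivot)
rows(Rn.from_matrix(rot(th)),grip+(.054+.09)*z,20)
E
```

```text
[ 0.49081533 -0.08361095  0.12013685] [ 5.54772242e-01 -8.98988690e-02  1.20131459e-05]
[-0.105, -0.129, 0.015] [-0.23, -0.19, 0.66]
[-0.113, -0.123, 0.015] [-0.23, -0.18, 0.66]
[-0.12, -0.115, 0.013] [-0.24, -0.18, 0.65]
[-0.127, -0.108, 0.014] [-0.23, -0.19, 0.66]
[-0.134, -0.099, 0.013] [-0.23, -0.19, 0.66]
[-0.14, -0.09, 0.014] [-0.23, -0.18, 0.66]
[-0.145, -0.081, 0.015] [-0.23, -0.19, 0.66]
[-0.151, -0.072, 0.015] [-0.24, -0.18, 0.65]
[-0.154, -0.062, 0.017] [-0.23, -0.19, 0.66]
[-0.157, -0.053, 0.018] [-0.23, -0.18, 0.66]
[-0.161, -0.042, 0.02] [-0.23, -0.19, 0.66]
[-0.162, -0.033, 0.022] [-0.23, -0.18, 0.66]
[-0.164, -0.022, 0.025] [-0.24, -0.19, 0.65]
[-0.165, -0.011, 0.027] [-0.23, -0.18, 0.66]
[-0.164, -0.002, 0.03] [-0.23, -0.19, 0.66]
[-0.164, 0.008, 0.034] [-0.23, -0.18, 0.66]
[-0.162, 0.018, 0.036] [-0.24, -0.19, 0.66]
[-0.16, 0.028, 0.04] [-0.23, -0.18, 0.65]
[-0.156, 0.038, 0.044] [-0.23, -0.19, 0.66]
[-0.154, 0.046, 0.048] [-0.23, -0.18, 0.66]
err [-1.88838970e-05 -3.69441690e-05 -7.49396671e-05] 0.00033737851365534845
```

Request:
servo_tool:
  moves:
    - {"dp": [-0.105, -0.13, 0.015], "delta_rot": [-0.23, -0.19, 0.66], "fingers": 0.7}
    - {"dp": [-0.113, -0.123, 0.015], "delta_rot": [-0.23, -0.18, 0.66], "fingers": 0.7}
    - {"dp": [-0.12, -0.115, 0.013], "delta_rot": [-0.24, -0.18, 0.65], "fingers": 0.7}
    - {"dp": [-0.127, -0.108, 0.014], "delta_rot": [-0.23, -0.19, 0.66], "fingers": 0.7}
    - {"dp": [-0.134, -0.1, 0.013], "delta_rot": [-0.23, -0.19, 0.66], "fingers": 0.7}

```text
clock: 0.6
position: [0.2382, 0.3889, 0.2882]
ee_rot: [0.055, 0.318, 0.945, 0.05]
contact_force: [0.5, 0.9, 0.4]
width: 0.0597
gripper_force: 0.0
```

Request:
servo_tool:
  moves:
    - {"dp": [-0.14, -0.09, 0.014], "delta_rot": [-0.23, -0.18, 0.66], "fingers": 0.7}
    - {"dp": [-0.145, -0.08, 0.015], "delta_rot": [-0.23, -0.19, 0.66], "fingers": 0.7}
    - {"dp": [-0.15, -0.072, 0.015], "delta_rot": [-0.24, -0.18, 0.65], "fingers": 0.7}
    - {"dp": [-0.154, -0.062, 0.017], "delta_rot": [-0.23, -0.19, 0.66], "fingers": 0.7}
    - {"dp": [-0.157, -0.053, 0.018], "delta_rot": [-0.23, -0.18, 0.66], "fingers": 0.7}

```text
clock: 1.1
position: [0.2972, 0.2339, 0.273]
ee_rot: [0.108, 0.466, 0.873, 0.098]
contact_force: [1.2, -0.7, 0.5]
width: 0.0599
gripper_force: 0.0
```

Request:
servo_tool:
  moves:
    - {"dp": [-0.16, -0.042, 0.02], "delta_rot": [-0.23, -0.19, 0.66], "fingers": 0.7}
    - {"dp": [-0.162, -0.033, 0.022], "delta_rot": [-0.23, -0.18, 0.66], "fingers": 0.7}
    - {"dp": [-0.164, -0.022, 0.025], "delta_rot": [-0.24, -0.19, 0.65], "fingers": 0.7}
    - {"dp": [-0.165, -0.011, 0.027], "delta_rot": [-0.23, -0.18, 0.66], "fingers": 0.7}
    - {"dp": [-0.164, -0.002, 0.03], "delta_rot": [-0.23, -0.19, 0.66], "fingers": 0.7}

```text
clock: 1.6
position: [0.3564, 0.0786, 0.258]
ee_rot: [0.157, 0.6, 0.771, 0.143]
contact_force: [0.7, 0.1, 0.3]
width: 0.0596
gripper_force: 0.0
```

Request:
servo_tool:
  moves:
    - {"dp": [-0.164, 0.008, 0.034], "delta_rot": [-0.23, -0.18, 0.66], "fingers": 0.7}
    - {"dp": [-0.162, 0.018, 0.036], "delta_rot": [-0.24, -0.19, 0.66], "fingers": 0.7}
    - {"dp": [-0.16, 0.028, 0.04], "delta_rot": [-0.23, -0.18, 0.65], "fingers": 0.7}
    - {"dp": [-0.156, 0.038, 0.044], "delta_rot": [-0.23, -0.19, 0.66], "fingers": 0.7}
    - {"dp": [-0.154, 0.046, 0.048], "delta_rot": [-0.23, -0.18, 0.66], "fingers": 0.7}

```text
clock: 2.1
position: [0.4156, -0.0771, 0.2425]
ee_rot: [0.201, 0.714, 0.645, 0.183]
contact_force: [-0.2, 0.7, -0.3]
width: 0.0596
gripper_force: 0.0
```

Request:
servo_tool:
  moves:
    - {"dp": [0, 0, 0], "delta_rot": [0, 0, 0], "fingers": 0.7}
    - {"dp": [0, 0, 0], "delta_rot": [0, 0, 0], "fingers": 0.7}

```text
clock: 2.3
position: [0.4152, -0.076, 0.2421]
ee_rot: [0.2, 0.714, 0.646, 0.183]
contact_force: [-0.2, 0.7, 0.7]
width: 0.0598
gripper_force: 0.0
```

```bash
python3 - <<'E'
from plan import *
R,p,s=cur(); print(s["clock"],s["qpos"],s["width"],s["contact_force"])
rows(Rn.from_matrix(rot(th)),grip+.144*z,1)
rows(Rn.from_matrix(rot(th)),grip+.054*z,5)
im,d=imaging.get_image("wrist"); cv2.imwrite("pics/w1.png",im[...,::-1]); np.savez("w1.npz",im=im,d=d)
E
```

```text
2.3 [-0.48865855 -0.10398685  2.22558032  0.39856363  0.54204679 -0.68204567] 0.05979594747443727 [-0.16157088  0.68227967  0.67884509]
[-0.001, 0.005, -0.002] [-0.02, -0.02, -0.02]
err [-6.65834550e-05  1.05000863e-05  7.14087162e-05] 0.00034304553253731605
[-0.0, 0.001, 0.09] [-0.0, -0.0, -0.0]
[-0.001, 0.001, 0.089] [-0.01, -0.01, -0.01]
[-0.0, 0.001, 0.09] [-0.0, -0.0, -0.0]
[-0.0, 0.002, 0.09] [-0.0, -0.01, -0.01]
[-0.001, 0.001, 0.089] [-0.01, 0.0, -0.0]
err [-1.79886095e-06 -9.47937372e-05  1.17971234e-04] 0.0003424975834604927
```

View pics/w1.png

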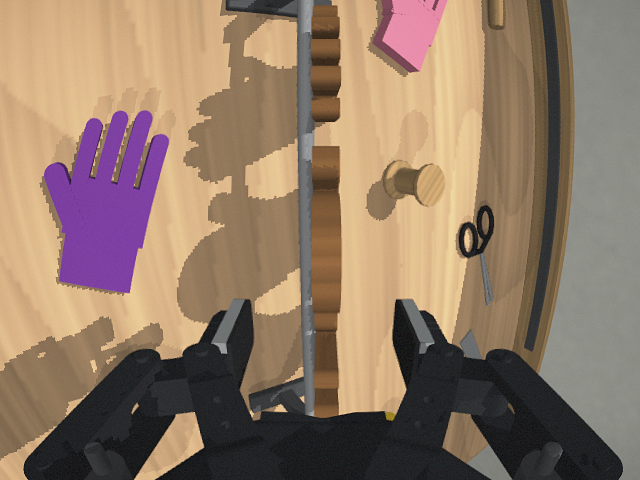

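The wrist view looks along the forms' edges. The mitten top is at cols 313-341, rows 190-330, between the pads (235 and 410), and the spool is clear at (415,183). I'll check the centring using wrist depth.

```bash
python3 - <<'E'
from plan import *
R,p,s=cur(); f=np.load("w1.npz"); d=f["d"]; c=imaging.calibration("wrist"); K=np.array(c["intrinsics"]); H=np.array(c["hand_eye"])
v,u=np.mgrid[:480,:640]; a=(u-K[0,2])/K[0,0]; b=(v-K[1,2])/K[1,1]; r=np.hypot(a,b)+1e-9; t=np.tan(r)/r
P=np.stack([a*t*d,b*t*d,d],-1); T=P@H[:3,:3].T+H[:3,3]
g=R.inv().apply(grip-p); print("grip in tool",g)
for row in range(200,330,15):
    q=T[row,300:360]; m=(q[:,2]<.15)&(q[:,2]>.08)
    if m.sum(): print(row,m.sum(),q[m][:,0].mean().round(4),q[m][:,1].min().round(4),q[m][:,1].max().round(4),q[m][:,2].min().round(4),q[m][:,2].max().round(4))
E
```

```text
grip in tool [-0.00132267  0.00141541  0.14387544]
200 28 0.0373 -0.0065 0.0095 0.1454 0.1477
215 29 0.0309 -0.0062 0.0097 0.1331 0.136
230 29 0.0239 -0.006 0.0094 0.1266 0.1288
245 30 0.0166 -0.0065 0.0093 0.1224 0.1246
260 30 0.0088 -0.0066 0.0098 0.1196 0.1222
275 29 0.0004 -0.006 0.0094 0.1185 0.1209
290 29 -0.0092 -0.0062 0.0096 0.12 0.1226
305 28 -0.0213 -0.0065 0.01 0.1252 0.1275
```

The wrist depth agrees with the estimate to within a millimetre, so I'm going in and closing.

Request:
servo_tool:
  moves:
    - {"dp": [-0.001, 0.004, 0.1], "delta_rot": [-0.02, -0.02, -0.02], "fingers": 0.7}
    - {"dp": [-0.001, 0.003, 0.1], "delta_rot": [0, 0, 0], "fingers": 0.7}
    - {"dp": [0, 0, 0.1], "delta_rot": [0, 0, 0], "fingers": 0.7}
    - {"dp": [0, 0, 0.1], "delta_rot": [0, 0, 0], "fingers": 0.7}
    - {"dp": [0, 0, 0.05], "delta_rot": [0, 0, 0], "fingers": 0.7}
  force: 40

```text
clock: 2.85
position: [0.4637, -0.0789, 0.1657]
ee_rot: [0.201, 0.712, 0.648, 0.183]
contact_force: [0.4, 1.1, 0.1]
width: 0.0598
gripper_force: 0.0
```

Request:
servo_tool:
  moves:
    - {"dp": [0, 0, 0], "delta_rot": [0, 0, 0], "fingers": 0.5}
    - {"dp": [0, 0, 0], "delta_rot": [0, 0, 0], "fingers": 0.35}
    - {"dp": [0, 0, 0], "delta_rot": [0, 0, 0], "fingers": 0.25}
    - {"dp": [0, 0, 0], "delta_rot": [0, 0, 0], "fingers": 0.1}
    - {"dp": [0, 0, 0], "delta_rot": [0, 0, 0], "fingers": 0}
  force: 40

```text
clock: 3.35
position: [0.4636, -0.0806, 0.1673]
ee_rot: [0.202, 0.712, 0.647, 0.183]
contact_force: [-0.5, 0.7, 1.0]
width: 0.0159
gripper_force: 41.3
```

Request:
servo_tool:
  moves:
    - {"dp": [0, 0, 0], "delta_rot": [0, 0, 0], "fingers": 0}
    - {"dp": [0, 0, 0], "delta_rot": [0, 0, 0], "fingers": 0}
  force: 60

```text
clock: 3.55
position: [0.4637, -0.0807, 0.1672]
ee_rot: [0.202, 0.712, 0.647, 0.183]
contact_force: [-3.2, 1.3, 5.1]
width: 0.0155
gripper_force: 61.2
```

```bash
python3 - <<'E'
from plan import *
R,p,s=cur(); print(s["clock"],s["width"],s["gripper_force"],s["contact_force"],s["moment"])
print("gp err (tool)",R.inv().apply(p+R.apply([0,0,.054])-grip))
Rt=Rn.from_matrix(rot(th)); print((R.inv()*Rt).as_rotvec())
# swing by arc about pivot: per-row tool increments, with 1.5mm raise at the end
N=22; a=th/N; R0=Rt; r=(grip+.054*z)-pivot
for i in (0,10,21):
    Ri=Rn.from_matrix(rot(th-a*i)); A=Rn.from_rotvec(y*a*i).apply(r); B=Rn.from_rotvec(y*a*(i+1)).apply(r)
    print(Ri.inv().apply(B-A)/.2, a/.1)
E
```

```text
3.55 0.015527691136047444 61.173029311462415 [-3.15823673  1.34347705  5.08892108] [0.31059616 0.39914653 0.18825129]
gp err (tool) [ 0.00025093  0.00153273 -0.00041085]
[2.80009281e-03 2.55297050e-05 1.06994393e-03]
[3.50496301e-18 2.37350268e-02 1.29675537e-03] 0.25
[-4.52234522e-18  2.37350268e-02  1.29675537e-03] 0.25
[-1.30644850e-19  2.37350268e-02  1.29675537e-03] 0.25
```

Holding at 15.5 mm width. Next is the swing about the cuff edge, in four parts while watching the force.

Request:
servo_tool:
  moves:
    - {"dp": [0, 0.0261, 0.0014], "delta_rot": [0.275, 0, 0], "fingers": 0}
    - {"dp": [0, 0.0261, 0.0014], "delta_rot": [0.275, 0, 0], "fingers": 0}
    - {"dp": [0, 0.0261, 0.0014], "delta_rot": [0.275, 0, 0], "fingers": 0}
    - {"dp": [0, 0.0261, 0.0014], "delta_rot": [0.275, 0, 0], "fingers": 0}
    - {"dp": [0, 0.0261, 0.0014], "delta_rot": [0.275, 0, 0], "fingers": 0}

```text
clock: 4.05
position: [0.4876, -0.0834, 0.1786]
ee_rot: [0.153, 0.725, 0.658, 0.138]
contact_force: [-1.2, 1.5, 1.8]
width: 0.0149
gripper_force: 60.7
```

Request:
servo_tool:
  moves:
    - {"dp": [0, 0.0261, 0.0014], "delta_rot": [0.275, 0, 0], "fingers": 0}
    - {"dp": [0, 0.0261, 0.0014], "delta_rot": [0.275, 0, 0], "fingers": 0}
    - {"dp": [0, 0.0261, 0.0014], "delta_rot": [0.275, 0, 0], "fingers": 0}
    - {"dp": [0, 0.0261, 0.0014], "delta_rot": [0.275, 0, 0], "fingers": 0}
    - {"dp": [0, 0.0261, 0.0014], "delta_rot": [0.275, 0, 0], "fingers": 0}

```text
clock: 4.55
position: [0.5125, -0.0858, 0.1864]
ee_rot: [0.103, 0.734, 0.665, 0.092]
contact_force: [-0.2, 0.9, 1.6]
width: 0.0155
gripper_force: 60.6
```

Request:
servo_tool:
  moves:
    - {"dp": [0, 0.0261, 0.0014], "delta_rot": [0.275, 0, 0], "fingers": 0}
    - {"dp": [0, 0.0261, 0.0014], "delta_rot": [0.275, 0, 0], "fingers": 0}
    - {"dp": [0, 0.0261, 0.0014], "delta_rot": [0.275, 0, 0], "fingers": 0}
    - {"dp": [0, 0.0261, 0.0014], "delta_rot": [0.275, 0, 0], "fingers": 0}
    - {"dp": [0, 0.0261, 0.0014], "delta_rot": [0.275, 0, 0], "fingers": 0}

```text
clock: 5.05
position: [0.5383, -0.0883, 0.1907]
ee_rot: [0.052, 0.739, 0.67, 0.047]
contact_force: [1.1, -0.3, 1.9]
width: 0.0157
gripper_force: 60.5
```

Request:
servo_tool:
  moves:
    - {"dp": [0, 0.0261, 0.0014], "delta_rot": [0.275, 0, 0], "fingers": 0}
    - {"dp": [0, 0.0261, 0.0014], "delta_rot": [0.275, 0, 0], "fingers": 0}
    - {"dp": [0, 0.0261, 0.0014], "delta_rot": [0.275, 0, 0], "fingers": 0}
    - {"dp": [0, 0.0261, 0.0014], "delta_rot": [0.275, 0, 0], "fingers": 0}
    - {"dp": [0, 0.0261, 0.0014], "delta_rot": [0.275, 0, 0], "fingers": 0}

```text
clock: 5.55
position: [0.5644, -0.0909, 0.1915]
ee_rot: [0.001, 0.741, 0.672, 0.0]
contact_force: [-0.2, 0.1, 4.1]
width: 0.0154
gripper_force: 61.0
```

Request:
servo_tool:
  moves:
    - {"dp": [0, 0, 0], "delta_rot": [0, 0, 0], "fingers": 0}
    - {"dp": [0, 0, 0], "delta_rot": [0, 0, 0], "fingers": 0}

```text
clock: 5.75
position: [0.5651, -0.0911, 0.1915]
ee_rot: [0.003, 0.741, 0.672, 0.001]
contact_force: [1.8, 0.2, 1.1]
width: 0.0152
gripper_force: 60.5
```

```bash
cat > up.py <<'E'
from plan import *
import sys
R,p,s=cur(); print(s["clock"],s["width"],s["gripper_force"],s["contact_force"],s["moment"])
print("TCP",p,"needed rot(tool)",(R.inv()*Rn.from_matrix(rot(0))).as_rotvec(),"tool z",R.as_matrix()[:,2])
gp=p+R.apply([0,0,.054])
for n in("scene","top"):
    im,X=cloud(n); cv2.imwrite(f"pics/{n}_{sys.argv[1]}.png",im[...,::-1])
    hsv=cv2.cvtColor(im,cv2.COLOR_RGB2HSV); L=R.inv().apply((X-gp).reshape(-1,3)).reshape(X.shape)
    m=(hsv[...,0]<20)&(hsv[...,1]>110)&(hsv[...,2]<170)&(abs(L[...,0])<.075)&(abs(L[...,1])<.03)&(L[...,2]>-.03)&(L[...,2]<.134)
    P=L[m]; print(n,m.sum())
    if m.sum()>200:
        # front face
        F=P[P[:,1]>0.002]; q=F[:,2]>.03; F=F[q]
        for _ in range(3):
            A=np.c_[F[:,0],F[:,2],np.ones(len(F))]; k=np.linalg.lstsq(A,F[:,1],rcond=None)[0]; e=F[:,1]-A@k; F=F[abs(e)<.003]
        print("face y=ax+bz+c",k,len(F),"std",e.std(),"zmax",np.percentile(P[:,2],99.5),"height low",np.nanpercentile(X[m][:,2],[.5,99.5]))
        for zz in np.arange(.03,.135,.02):
            r=P[abs(P[:,2]-zz)<.008]; 
            if len(r): print(round(zz,3),np.percentile(r[:,0],[1,99]))
E
python3 up.py a
```

```text
5.75 0.01518925803381985 60.54184377193451 [1.79246371 0.22120251 1.12224089] [-0.0595823  -0.57860977 -0.02922165]
TCP [ 0.56506243 -0.09106521  0.19149385] needed rot(tool) [0.0060053  0.00143491 0.00051558] tool z [ 0.00583657 -0.00201408 -0.99998094]
scene 1177
face y=ax+bz+c [ 0.00640632 -0.00741387  0.0076187 ] 776 std 0.0011650044587574917 zmax 0.1334996164473579 height low [0.00400974 0.15880692]
0.03 [-0.03551351  0.06707516]
0.05 [-0.03807376  0.05764743]
0.07 [-0.03836122  0.04566464]
0.09 [-0.03860155  0.03906445]
0.11 [-0.03437571  0.03594231]
0.13 [-0.03206551  0.03525028]
top 272
face y=ax+bz+c [ 4.82036577  2.28747691 -0.25803212] 4 std 0.0011011190956234178 zmax 0.13292507319046032 height low [0.00454765 0.14950921]
0.03 [-0.03853502  0.04992163]
0.05 [-0.03838341  0.04881069]
0.07 [-0.06188567  0.04098538]
0.09 [-0.03589692  0.03372438]
0.11 [-0.03521815  0.03333944]
0.13 [-0.06454969  0.029723  ]
```

View pics/scene_a.png

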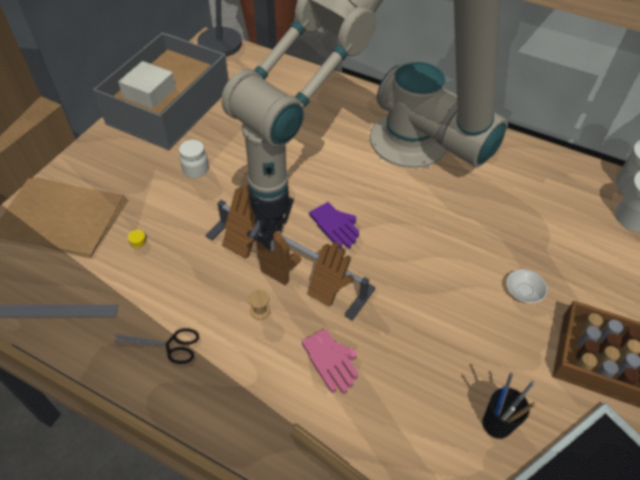

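The mitten stands upright at about (278,260), held by the gripper, with the neighbours and spool in place. By the depth fit its tilt is within about 2 mrad. A small downward move will confirm that the cuff is on the bench.

Request:
servo_tool:
  moves:
    - {"dp": [0, 0, 0.004], "delta_rot": [0.03, 0, 0], "fingers": 0}
    - {"dp": [0, 0, 0.002], "delta_rot": [0, 0, 0], "fingers": 0}
    - {"dp": [0, 0, 0], "delta_rot": [0, 0, 0], "fingers": 0}

```text
clock: 6.15
position: [0.5647, -0.0909, 0.1915]
ee_rot: [0.002, 0.741, 0.672, 0.001]
contact_force: [2.2, 0.1, 7.1]
width: 0.0155
gripper_force: 61.5
```

The force rises to 7 N with no drop in height, so the cuff is seated on the bench. After a short dwell I'll lift straight up.

Request:
servo_tool:
  moves:
    - {"dp": [0, 0, 0], "delta_rot": [0, 0, 0], "fingers": 0}
    - {"dp": [0, 0, 0], "delta_rot": [0, 0, 0], "fingers": 0}
    - {"dp": [0, 0, 0], "delta_rot": [0, 0, 0], "fingers": 0}
    - {"dp": [0, 0, 0], "delta_rot": [0, 0, 0], "fingers": 0}
    - {"dp": [0, 0, -0.006], "delta_rot": [0, 0, 0], "fingers": 0}

```text
clock: 6.65
position: [0.5636, -0.0906, 0.1915]
ee_rot: [0.0, 0.741, 0.672, -0.0]
contact_force: [0.6, -0.7, -0.8]
width: 0.0151
gripper_force: 60.1
```

Request:
servo_tool:
  moves:
    - {"dp": [0, 0, -0.01], "delta_rot": [0, 0, 0], "fingers": 0}
    - {"dp": [0, 0, -0.03], "delta_rot": [0, 0, 0], "fingers": 0}
    - {"dp": [0, 0, -0.06], "delta_rot": [0, 0, 0], "fingers": 0}
    - {"dp": [0, 0, -0.07], "delta_rot": [0, 0, 0], "fingers": 0}
    - {"dp": [0, 0, -0.07], "delta_rot": [0, 0, 0], "fingers": 0}

```text
clock: 7.15
position: [0.5636, -0.0905, 0.2401]
ee_rot: [-0.0, 0.741, 0.672, -0.001]
contact_force: [0.5, -0.0, -1.9]
width: 0.0153
gripper_force: 59.9
```

Request:
servo_tool:
  moves:
    - {"dp": [0, 0, -0.07], "delta_rot": [0, 0, 0], "fingers": 0}
    - {"dp": [0, 0, -0.07], "delta_rot": [0, 0, 0], "fingers": 0}
    - {"dp": [0, 0, -0.07], "delta_rot": [0, 0, 0], "fingers": 0}
    - {"dp": [0, 0, -0.06], "delta_rot": [0, 0, 0], "fingers": 0}
    - {"dp": [0, 0, -0.05], "delta_rot": [0, 0, 0], "fingers": 0}

```text
clock: 7.65
position: [0.5638, -0.0905, 0.3045]
ee_rot: [0.0, 0.741, 0.672, -0.0]
contact_force: [1.3, 0.3, -2.0]
width: 0.0154
gripper_force: 60.0
```

Request:
servo_tool:
  moves:
    - {"dp": [0, 0, -0.03], "delta_rot": [0, 0, 0], "fingers": 0}
    - {"dp": [0, 0, -0.01], "delta_rot": [0, 0, 0], "fingers": 0}
    - {"dp": [0, 0, 0], "delta_rot": [0, 0, 0], "fingers": 0}
    - {"dp": [0, 0, 0], "delta_rot": [0, 0, 0], "fingers": 0}
    - {"dp": [0, 0, 0], "delta_rot": [0, 0, 0], "fingers": 0}

```text
clock: 8.15
position: [0.5636, -0.0904, 0.3105]
ee_rot: [-0.001, 0.741, 0.672, -0.001]
contact_force: [-0.2, 0.1, -2.3]
width: 0.0152
gripper_force: 60.0
```

```bash
python3 up.py b
```

```text
8.15 0.015243043405314094 59.986363649368286 [-0.23460948  0.14535402 -2.25673796] [-0.00414276 -0.04807729 -0.03692671]
TCP [ 0.56360261 -0.09043329  0.31048998] needed rot(tool) [-0.0019983   0.00062173  0.00073319] tool z [-2.04938873e-03 -4.23976753e-04 -9.99997810e-01]
scene 1504
face y=ax+bz+c [ 0.00439199 -0.01179926  0.00800509] 978 std 0.0011169569448601974 zmax 0.13252925912218674 height low [0.12395187 0.27834147]
0.03 [-0.03779447  0.0682174 ]
0.05 [-0.03637668  0.05559968]
0.07 [-0.03821543  0.04702498]
0.09 [-0.03668311  0.03838003]
0.11 [-0.03453824  0.03613087]
0.13 [-0.03437289  0.03625027]
top 434
face y=ax+bz+c [ 1.09277804  1.15681342 -0.07428164] 7 std 0.001523470892296032 zmax 0.13268970810111747 height low [0.12380315 0.2704552 ]
0.03 [-0.03833138  0.05087858]
0.05 [-0.03971571  0.05093584]
0.07 [-0.03838831  0.04488217]
0.09 [-0.03780878  0.03478758]
0.11 [-0.03582402  0.03315683]
0.13 [-0.0349123   0.03173411]
```

View pics/scene_b.png

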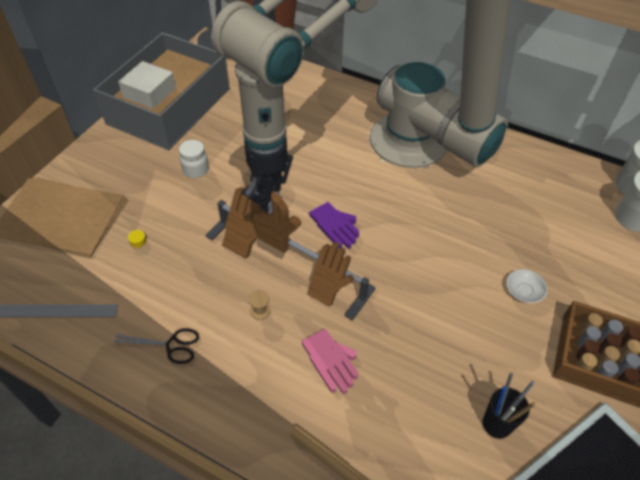

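The mitten hangs at about (275,215), cuff near 12 cm up, and the other objects haven't moved. Its fitted tilt is about 0.013 rad, so I'll trim that slightly and then hold.

Request:
servo_tool:
  moves:
    - {"dp": [0, 0, -0.003], "delta_rot": [-0.06, 0, 0], "fingers": 0}
    - {"dp": [0, 0, 0], "delta_rot": [-0.06, 0, 0], "fingers": 0}
    - {"dp": [0, 0, 0], "delta_rot": [0, 0, 0], "fingers": 0}
    - {"dp": [0, 0, 0], "delta_rot": [0, 0, 0], "fingers": 0}
    - {"dp": [0, 0, 0], "delta_rot": [0, 0, 0], "fingers": 0}

```text
clock: 8.75
position: [0.5639, -0.0905, 0.3119]
ee_rot: [0.005, 0.741, 0.672, 0.004]
contact_force: [0.8, -0.8, -2.0]
width: 0.0152
gripper_force: 60.0
```

```bash
python3 up.py c
```

```text
8.75 0.015220510624078351 59.97568130493164 [ 0.79082905 -0.82126132 -2.04968448] [-0.04130224  0.01706744 -0.01175495]
TCP [ 0.56385807 -0.09048392  0.31185704] needed rot(tool) [0.01155521 0.00088151 0.00075627] tool z [ 0.01141402 -0.00200352 -0.99993285]
scene 1538
face y=ax+bz+c [ 0.00613885 -0.01118179  0.00788597] 1014 std 0.0011003320620047675 zmax 0.1330311950714281 height low [0.12492477 0.27901768]
0.03 [-0.0373406   0.06799452]
0.05 [-0.03891868  0.05573813]
0.07 [-0.03711005  0.04475669]
0.09 [-0.0373424   0.03880863]
0.11 [-0.03333492  0.03557391]
0.13 [-0.03378337  0.03580933]
top 400
face y=ax+bz+c [-0.02059024 -0.46286151  0.02189632] 4 std 0.001366862068908348 zmax 0.13156890168077948 height low [0.12623096 0.27279886]
0.03 [-0.03808391  0.05056567]
0.05 [-0.03921923  0.05010034]
0.07 [-0.03999299  0.04676791]
0.09 [-0.03491739  0.03104899]
0.11 [-0.0357701   0.03325206]
0.13 [-0.03493173  0.03198382]
```

Upright now. I'll hold for over 3.5 s.

Request:
servo_tool:
  moves:
    - {"dp": [0, 0, 0], "delta_rot": [0, 0, 0], "fingers": 0}
    - {"dp": [0, 0, 0], "delta_rot": [0, 0, 0], "fingers": 0}
    - {"dp": [0, 0, 0], "delta_rot": [0, 0, 0], "fingers": 0}
    - {"dp": [0, 0, 0], "delta_rot": [0, 0, 0], "fingers": 0}
    - {"dp": [0, 0, 0], "delta_rot": [0, 0, 0], "fingers": 0}

```text
clock: 9.35
position: [0.5639, -0.0905, 0.3118]
ee_rot: [0.005, 0.741, 0.672, 0.004]
contact_force: [-0.3, 0.5, -2.4]
width: 0.0154
gripper_force: 60.0
```

Request:
servo_tool:
  moves:
    - {"dp": [0, 0, 0], "delta_rot": [0, 0, 0], "fingers": 0}
    - {"dp": [0, 0, 0], "delta_rot": [0, 0, 0], "fingers": 0}
    - {"dp": [0, 0, 0], "delta_rot": [0, 0, 0], "fingers": 0}
    - {"dp": [0, 0, 0], "delta_rot": [0, 0, 0], "fingers": 0}
    - {"dp": [0, 0, 0], "delta_rot": [0, 0, 0], "fingers": 0}

```text
clock: 9.85
position: [0.5639, -0.0905, 0.3118]
ee_rot: [0.005, 0.741, 0.672, 0.004]
contact_force: [0.7, -0.9, -2.1]
width: 0.0153
gripper_force: 60.0
```

Request:
servo_tool:
  moves:
    - {"dp": [0, 0, 0], "delta_rot": [0, 0, 0], "fingers": 0}
    - {"dp": [0, 0, 0], "delta_rot": [0, 0, 0], "fingers": 0}
    - {"dp": [0, 0, 0], "delta_rot": [0, 0, 0], "fingers": 0}
    - {"dp": [0, 0, 0], "delta_rot": [0, 0, 0], "fingers": 0}
    - {"dp": [0, 0, 0], "delta_rot": [0, 0, 0], "fingers": 0}

```text
clock: 10.35
position: [0.5639, -0.0905, 0.3118]
ee_rot: [0.004, 0.741, 0.672, 0.004]
contact_force: [-0.3, -0.1, -2.5]
width: 0.0153
gripper_force: 60.0
```

Request:
servo_tool:
  moves:
    - {"dp": [0, 0, 0], "delta_rot": [0, 0, 0], "fingers": 0}
    - {"dp": [0, 0, 0], "delta_rot": [0, 0, 0], "fingers": 0}
    - {"dp": [0, 0, 0], "delta_rot": [0, 0, 0], "fingers": 0}
    - {"dp": [0, 0, 0], "delta_rot": [0, 0, 0], "fingers": 0}
    - {"dp": [0, 0, 0], "delta_rot": [0, 0, 0], "fingers": 0}

```text
clock: 10.85
position: [0.5639, -0.0905, 0.3118]
ee_rot: [0.005, 0.741, 0.672, 0.003]
contact_force: [-0.5, 0.8, -1.3]
width: 0.0155
gripper_force: 60.0
```

Request:
servo_tool:
  moves:
    - {"dp": [0, 0, 0], "delta_rot": [0, 0, 0], "fingers": 0}
    - {"dp": [0, 0, 0], "delta_rot": [0, 0, 0], "fingers": 0}
    - {"dp": [0, 0, 0], "delta_rot": [0, 0, 0], "fingers": 0}
    - {"dp": [0, 0, 0], "delta_rot": [0, 0, 0], "fingers": 0}
    - {"dp": [0, 0, 0], "delta_rot": [0, 0, 0], "fingers": 0}

```text
clock: 11.35
position: [0.5639, -0.0905, 0.3118]
ee_rot: [0.005, 0.741, 0.672, 0.003]
contact_force: [0.7, 0.8, -1.3]
width: 0.0156
gripper_force: 60.0
```

Request:
servo_tool:
  moves:
    - {"dp": [0, 0, 0], "delta_rot": [0, 0, 0], "fingers": 0}
    - {"dp": [0, 0, 0], "delta_rot": [0, 0, 0], "fingers": 0}
    - {"dp": [0, 0, 0], "delta_rot": [0, 0, 0], "fingers": 0}
    - {"dp": [0, 0, 0], "delta_rot": [0, 0, 0], "fingers": 0}
    - {"dp": [0, 0, 0], "delta_rot": [0, 0, 0], "fingers": 0}

```text
clock: 11.85
position: [0.5639, -0.0905, 0.3118]
ee_rot: [0.005, 0.741, 0.672, 0.003]
contact_force: [0.8, 0.7, -2.3]
width: 0.0154
gripper_force: 60.0
```

Request:
servo_tool:
  moves:
    - {"dp": [0, 0, 0], "delta_rot": [0, 0, 0], "fingers": 0}
    - {"dp": [0, 0, 0], "delta_rot": [0, 0, 0], "fingers": 0}
    - {"dp": [0, 0, 0], "delta_rot": [0, 0, 0], "fingers": 0}
    - {"dp": [0, 0, 0], "delta_rot": [0, 0, 0], "fingers": 0}
    - {"dp": [0, 0, 0], "delta_rot": [0, 0, 0], "fingers": 0}

```text
clock: 12.35
position: [0.5639, -0.0905, 0.3118]
ee_rot: [0.005, 0.741, 0.672, 0.003]
contact_force: [0.1, 0.2, -1.4]
width: 0.0151
gripper_force: 60.0
```

Request:
servo_tool:
  moves:
    - {"dp": [0, 0, 0], "delta_rot": [0, 0, 0], "fingers": 0}
    - {"dp": [0, 0, 0], "delta_rot": [0, 0, 0], "fingers": 0}
    - {"dp": [0, 0, 0], "delta_rot": [0, 0, 0], "fingers": 0}
    - {"dp": [0, 0, 0], "delta_rot": [0, 0, 0], "fingers": 0}
    - {"dp": [0, 0, 0], "delta_rot": [0, 0, 0], "fingers": 0}

```text
clock: 12.85
position: [0.5639, -0.0905, 0.3118]
ee_rot: [0.005, 0.741, 0.672, 0.004]
contact_force: [-0.0, 0.3, -1.9]
width: 0.0152
gripper_force: 60.0
```

```bash
python3 up.py d | head -4; python3 -c "
from rig import manip; print(manip.sign_off())"
```

```text
12.85 0.015156535123851091 59.974992871284485 [-1.82075014e-03  2.91586975e-01 -1.90010052e+00] [ 0.02388488  0.03332506 -0.0228693 ]
TCP [ 0.56386809 -0.0904942   0.31178895] needed rot(tool) [0.01144628 0.00089837 0.00075233] tool z [ 0.01130396 -0.00200971 -0.99993409]
scene 1535
face y=ax+bz+c [ 0.0046541  -0.01060721  0.00795116] 1010 std 0.0010894510203882952 zmax 0.1328440918072315 height low [0.12502373 0.27921629]
the job is handed in; nothing more can be done
None
```

The mitten form was stood upright on its cuff end on the bench, then lifted straight up to about 12 cm and held still and upright for about 4 s; I handed the job in with it still gripped, and the other objects looked undisturbed in the camera view after the lift.

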